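# Store a drained slide canister in an empty well of the dry box

### The arm

A 6-joint arm with a two-finger parallel gripper is mounted at the origin on the work surface. World frame = base frame: x ahead of the robot, y to its left, z up, the work surface at z = 0. Lengths are in m, angles in degrees, forces in N, time in s.
With the tool pointing down it reaches from about 0.35 to 0.875 m from the base axis. Payload 4.2 kg.
Tool frame: the origin (TCP) lies where the fingers leave the gripper's body, on its centre line; the fingertips stand 70 mm ahead of it and the grasp point (between the pads) lies 51 mm ahead of it; z points along the fingers, y is the direction in which the jaws open and shut (so a half turn about z gives the same grasp; the last joint's range is limited). The gripper opens to 87 mm and grips with 3 to 60 N. Pads are 19 mm wide; open, the fingers measure 117 mm over their backs; the gripper's body (75 mm by 190 mm) begins 51 mm behind the grasp point.
Start: joints at [81.681, 22.042, 0.453, 0, -68.411, -14.817], TCP at [0.246, 0.575, 0.292] pointing down, gripper open.
Joint ranges: [-179.83, 179.83], [-69.29, 118.12], [-61.27, 80.66], [-181.25, 117.63], [-171.15, -9.14], [-177.46, 177.46]. Speed limits (degrees/s): [159.86, 159.86, 180, 180, 180, 180].

### API

Orientations are given as a 3x3 rotation matrix whose columns are the frame's x, y, z axes.
In Python, from station import sense, capture, camera_model, finish_job gives the robot as it stands.
- The arm moves only by the shell command python3 -m inch 'ROWS'. ROWS is JSON, a list of rows, each an object with "hand": the closure, from 0 (fully open) to 1 (shut); "slide": the shift along the world's x, y, z in cm, a list of three; "yaw": the turn about the world's z in rad. A call has 1 to 10 rows; each row is the pose to reach, as a shift and turn from the pose commanded when the call began; what a row does not reach only later rows make up. A row lasts 1/8 s, in which the tool goes at most 62.5 mm and 10.7 degrees, less where a joint would pass 70% of its speed; a pose out of reach is approached as far as the arm can. A call with a gripper value outside its range is refused whole. The fingers move at their own pace and stop on an object; the grip force is fixed at half the most. Time passes only in rows, so rows that repeat a pose let the fingers close. It gives the time, the measured TCP pose, the force and the opening at its end, in the units of the state.
- sense(): the state, without advancing time (a new reading comes with each control period).
- capture(name): name is "scene" or "top"; returns the picture (384x512x3 uint8, blue, green, red); there is no depth.
- camera_model(name): a dict with "mtx" (3x3 intrinsics, pixels), "xyz" and "orientation" of the camera in the world. Camera axes: x right, y up, looking along -z (the intrinsics and any distortion apply to the point x, -y, -z); pixel columns grow to the right and rows downward; lengths in m; the calibration is good to about 2 mm. A picture is of the moment at which its call begins. camera_model takes no time and is no camera call.
- finish_job(): hands the job in, once; it reports no verdict.
The state is a dict: "time_s": time; "joints": joint angles; "joint_velocities": joint speeds; "effort": joint torques, N m; "tcp_pos": TCP position; "ee_rot": TCP orientation; "wrist_force": force on the tool from outside, world axes, zero at the start; "moment": the same for the moment, N m; "gripper_width": opening from 0.0 (shut) to 1.0 (fully open).
Only numpy, scipy, OpenCV 4.12 (cv2) and the standard library are available. Lean on these libraries where they do the work, as an engineer would, in place of code of your own. Each camera call takes 0.05 s, during which the arm holds its last target. There are 200 camera calls.

### The job

Take the orange slide canister out of the slanted draining stand, stand it upright, cap up, on the blue blotting mat and let go of it there. Then find an empty well of the blue dry box by pressing lightly on its sprung covers (a taken well stops the cover almost at once, an empty one lets it go right down; never force a cover), and put the canister upright, cap up, into an empty well, all the way down. Leave everything else on the table where it is.

Things in the scene. Friction and masses are not known exactly. Their poses are not given: they have to be found in the camera images.
- canister: Slide canister to store: orange plastic bar with a black cap end, 40 x 40 x 130 mm, 0.25 to 0.45 kg. Origin: centre of its foot (the end opposite the cap); z runs along its length from foot to cap, x and y are square to its sides. It starts in the draining stand, its cap end leaning 30 degrees from upright towards the stand's +x.
- stand: Fixed slanted steel draining stand on a base plate 170 x 90 x 8 mm (x from -40 to +130). Origin: underside, beneath the middle of the canister's foot, which starts 35 mm above it; x points the way the canister leans. The canister rests on a 28 mm wide bar under its +x side and a 60 mm wide foot plate, between two 24 mm high cheeks; the rest of its y sides is free to grasp.
- arch (a point): Middle of the top bar of the stand's wire arch, which stands behind the canister's cap end: 80 mm wide (along y), 190 mm high, 112 mm along x from the stand's origin. Axes as the stand's.
- mat: Fixed blue blotting mat, 120 x 120 x 4 mm. Origin: centre of its underside; top at 4 mm.
- drybox: Fixed blue dry box, 118 (x) x 174 (y) x 80 mm high, a grid of 2 x 3 square wells, each 50 x 50 mm inside, parted by 6 mm walls with rims at 80 mm; a black skirt, 130 x 186 x 12 mm, round its foot. Origin: centre of its underside. Each well has a flat white sprung cover, 46 mm square, 4 mm below the rim. All look alike. Four wells are taken, two empty; which ones changes every time and can only be felt.
- box_seat (a point): Point on the dry box's middle axis, 21 mm above its underside: the height of the canister's foot once it is all the way down in an empty well (its top is then 151 mm above the underside). An empty well's cover gives way under 1 to 2 N for 55 mm, so the canister sinks by its own weight; in a taken well a hidden springy cartridge stops it after 6 mm (then 1.5 N per mm, dead at 14). Covers spring back.
- cell0 (a point): Middle of the top of the untouched cover of one well of the dry box, 76 mm above the box's underside (4 mm below the rims); box frame x = -28, y = -56 mm. Axes as the box's. Stays put when the cover is pressed.
- cell1 (a point): Middle of the top of the untouched cover of one well of the dry box, 76 mm above the box's underside (4 mm below the rims); box frame x = -28, y = 0 mm. Axes as the box's. Stays put when the cover is pressed.
- cell2 (a point): Middle of the top of the untouched cover of one well of the dry box, 76 mm above the box's underside (4 mm below the rims); box frame x = -28, y = 56 mm. Axes as the box's. Stays put when the cover is pressed.
- cell3 (a point): Middle of the top of the untouched cover of one well of the dry box, 76 mm above the box's underside (4 mm below the rims); box frame x = 28, y = -56 mm. Axes as the box's. Stays put when the cover is pressed.
- cell4 (a point): Middle of the top of the untouched cover of one well of the dry box, 76 mm above the box's underside (4 mm below the rims); box frame x = 28, y = 0 mm. Axes as the box's. Stays put when the cover is pressed.
- cell5 (a point): Middle of the top of the untouched cover of one well of the dry box, 76 mm above the box's underside (4 mm below the rims); box frame x = 28, y = 56 mm. Axes as the box's. Stays put when the cover is pressed.
- oil: Bystander: amber bottle, 36 mm diameter, 75 mm high. Origin: centre of its underside.
- carton: Bystander: white carton, 55 x 85 x 110 mm high. Origin: centre of its underside.
- sliderack: Bystander: steel slide rack with a wire handle, 70 x 100 mm, 77 mm high. Origin: centre of its underside.
- dish: Bystander: glass dish, 90 mm across, 18 mm high. Origin: centre of its underside.
- marker: Bystander: green marker pen lying down, 14 mm thick, 130 mm long along its x axis. Origin: underside of its middle.
- slidebox: Bystander: green slide box lying flat, 85 x 120 x 35 mm. Origin: centre of its underside.
Mind the look-alikes: they are no part of the job. Of the things like the canister, leave any that is green; of the rest the larger one is meant.

How it is judged:
By the outcome, as a careful person would: the job done as asked, in the order asked, and still so for the second after the job is handed in, with the robot touching nothing.
It also fails if it takes over 72 s, if anything falls off the work surface, if the arm or the gripper's body presses on something with over 40 N, if the wrist force passes 120 N, or if a joint passes its speed limit or range.

## Working session

There is one attempt and no reset: what is moved stays moved. The work goes in short steps, Python scripts to look and compute and a shell command to move; the robot and the scene stay as the last step left them, time stands still between calls to the robot, and variables do not carry over. Pictures are saved under pics/ and viewed, about 8 in all and at most 12, crops included, and the job is handed in when it is done.

```bash
mkdir -p pics; ls; python3 - <<'E'
from station import *
import cv2
for n in("scene","top"):
    cv2.imwrite(f"pics/{n}0.png",capture(n)); m=camera_model(n); print(n,m)
s=sense();print(s)
E
```

```text
pics
scene {'mtx': array([[461.36723829,   0.        , 254.10101127],
       [  0.        , 461.36723829, 196.23240925],
       [  0.        ,   0.        ,   1.        ]]), 'xyz': array([0.87358072, 0.44941129, 1.13602246]), 'orientation': array([[-0.82870109, -0.47913734,  0.28927827],
       [ 0.55960354, -0.70015854,  0.44342067],
       [-0.00991875,  0.52934434,  0.8483491 ]])}
top {'mtx': array([[426.9600167 ,   0.        , 262.60929237],
       [  0.        , 426.9600167 , 197.99172011],
       [  0.        ,   0.        ,   1.        ]]), 'xyz': array([ 0.43001476, -0.07170784,  1.22742149]), 'orientation': array([[ 0.01755322,  0.99630644, -0.08405575],
       [-0.9997218 ,  0.01881359,  0.0142258 ],
       [ 0.01575464,  0.08378266,  0.9963595 ]])}
{'time_s': 0.1, 'joints': array([ 8.16799174e+01,  2.20861913e+01,  3.89528530e-01, -2.47709039e-02,
       -6.84106279e+01, -1.48164246e+01]), 'joint_velocities': array([ 0.03479341, -0.08662365,  0.15181108,  0.13045024,  0.00105527,
       -0.02928239]), 'effort': array([-2.09180230e-04, -3.91691101e+01,  1.87934875e+01,  4.23188791e+00,
        1.34484668e-02, -7.39742791e-05]), 'tcp_pos': array([0.24540304, 0.57438603, 0.29128512]), 'ee_rot': array([[ 9.19508690e-01, -3.93069106e-01, -6.68734857e-04],
       [-3.93069664e-01, -9.19506943e-01, -1.79466305e-03],
       [ 9.05202541e-05,  1.91306765e-03, -9.99998166e-01]]), 'wrist_force': array([ 0.12716809,  0.00595855, -0.36935135]), 'moment': array([ 0.03730721,  0.00635205, -0.04119596]), 'gripper_width': 1.0001006268295247}
```

View pics/scene0.png

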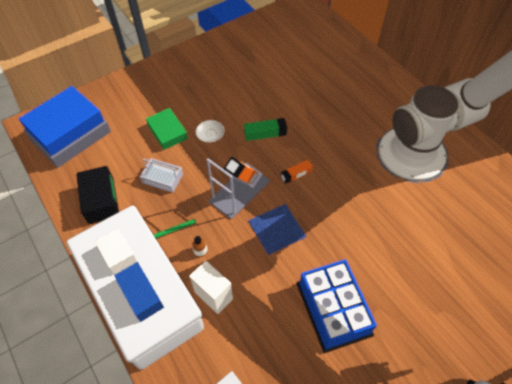

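View pics/top0.png

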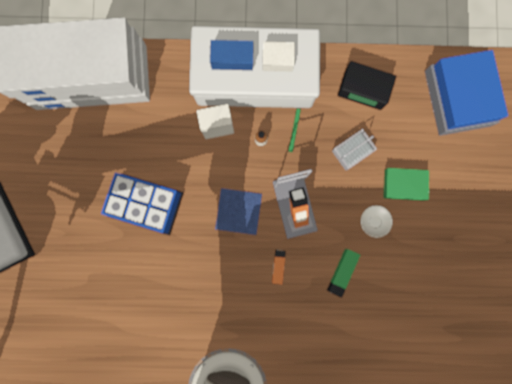

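The stand is at about (296,205) in the top view, with its arch at (295,176) on the far side and the canister leaning away from the robot. The mat is at (239,212) and the dry box at (142,203). The small orange look-alike lies at (279,267). Next I'll measure these.

```bash
cat > h.py <<'E'
import cv2,numpy as np
from station import *
def ray(n,u,v):
    m=camera_model(n);K=m["mtx"];d=np.array([(u-K[0,2])/K[0,0],-(v-K[1,2])/K[1,1],-1.])
    return m["xyz"],m["orientation"]@d
def onz(n,p,z):
    o,d=ray(n,*p);return o+d*(z-o[2])/d[2]
def pix(n,P):
    m=camera_model(n);c=m["orientation"].T@(np.array(P)-m["xyz"]);K=m["mtx"]
    return np.array([K[0,2]-K[0,0]*c[0]/c[2],K[1,2]+K[1,1]*c[1]/c[2]])
def tri(pa,pb): # scene, top
    o1,d1=ray("scene",*pa);o2,d2=ray("top",*pb)
    t=np.linalg.lstsq(np.c_[d1,-d2],o2-o1,rcond=None)[0];a=o1+t[0]*d1;b=o2+t[1]*d2
    return (a+b)/2,np.linalg.norm(a-b)
E
python3 - <<'E'
from h import *
np.set_printoptions(precision=4,suppress=True)
a=cv2.imread("pics/top0.png");h=cv2.cvtColor(a,cv2.COLOR_BGR2HSV)
blue=cv2.inRange(h,(100,90,30),(130,255,255))
for c in cv2.findContours(blue,0,2)[0]:
    if cv2.contourArea(c)>600:
        r=cv2.minAreaRect(c);b=cv2.boxPoints(r);print("blue",r)
        for z in(.004,.08): 
            P=np.array([onz("top",p,z)[:2] for p in b]);print(z,P.mean(0),np.linalg.norm(P[1]-P[0]),np.linalg.norm(P[2]-P[1]),[np.degrees(np.arctan2(*(P[i+1]-P[i])[::-1])) for i in(0,1)])
w=cv2.inRange(h,(0,0,110),(180,70,255));w[:170]=0;w[235:]=0;w[:,:100]=0;w[:,185:]=0
for c in cv2.findContours(w,0,2)[0]:
    if cv2.contourArea(c)>80: r=cv2.minAreaRect(c);print("cover",r,onz("top",r[0],.076))
for n,(x,y) in {"top":(245,155),"scene":(180,135)}.items():
    i=cv2.imread(f"pics/{n}0.png")[y:y+100,x:x+100];cv2.imwrite(f"pics/{n}c.png",i)
ii=np.hstack([cv2.resize(cv2.imread(f"pics/{n}c.png"),(400,400),interpolation=cv2.INTER_CUBIC) for n in("top","scene")]);cv2.imwrite("pics/crop1.png",ii)
E
```

```text
blue ((238.3123779296875, 211.0426025390625), (39.09275817871094, 38.91260528564453), 7.765166759490967)
0.004 [ 0.4946 -0.0202] 0.11154938344679494 0.11245002967160997 [np.float64(-6.253800644121484), np.float64(-96.70897933081875)]
0.08 [ 0.4906 -0.0234] 0.10461983937546825 0.10546453667869644 [np.float64(-6.253800644121479), np.float64(-96.70897933081875)]
blue ((141.11891174316406, 202.613525390625), (70.43356323242188, 44.62752914428711), 17.10272979736328)
0.004 [0.5137 0.2581] 0.12725715956589392 0.20289592684235594 [np.float64(-14.325378087160525), np.float64(-106.059292496649)]
0.08 [0.5085 0.2376] 0.11935183487152379 0.19029185657766132 [np.float64(-14.32537808716051), np.float64(-106.059292496649)]
blue ((470.23529052734375, 89.05883026123047), (72.02091979980469, 61.391319274902344), 77.47119140625)
0.004 [ 0.8694 -0.6986] 0.1866122164220133 0.21732742639721947 [np.float64(-75.90279324497357), np.float64(-169.26237513911747)]
0.08 [ 0.8421 -0.6596] 0.1750197043167262 0.20382685891227395 [np.float64(-75.90279324497357), np.float64(-169.26237513911744)]
blue ((231.5, 54.5),
[... 361 characters left out ...]
, 18.43494987487793) [0.4679 0.1989 0.076 ]
cover ((135.56881713867188, 211.77064514160156), (18.9649600982666, 18.77339744567871), 16.699243545532227) [0.4836 0.2525 0.076 ]
cover ((115.80001831054688, 205.6000213623047), (18.973661422729492, 18.973663330078125), 18.43494987487793) [0.4992 0.3061 0.076 ]
cover ((161.8000030517578, 198.59999084472656), (18.34120750427246, 18.973663330078125), 18.43494987487793) [0.5204 0.1836 0.076 ]
cover ((142.10000610351562, 192.20001220703125), (18.65743637084961, 19.28989028930664), 18.43494987487793) [0.5367 0.2372 0.076 ]
cover ((122.19265747070312, 186.35781860351562), (18.77339744567871, 18.77339744567871), 16.699241638183594) [0.5515 0.2913 0.076 ]
```

View pics/crop1.png

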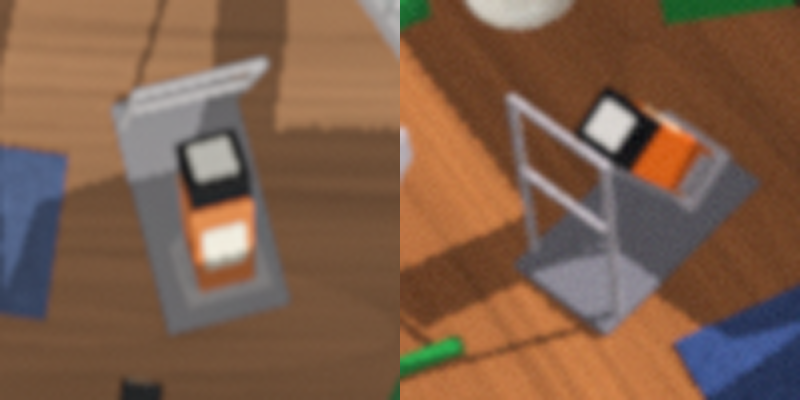

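In the enlarged crops the cap's top-face patch is at top (298.5,194.5) and scene (231.7,165.8). The arch bar ends are at top (278.7,180) and (311.2,170.5). The base plate corners at top are (288,238), (317,229.5) and (273.8,181.3).

```bash
python3 - <<'E'
from h import *
np.set_printoptions(precision=4,suppress=True)
bl,br,tl=[onz("top",p,.008)[:2] for p in((288,238.2),(317,229.5),(273.8,181.3))]
a=tl-bl;b=bl-br
print("plate",np.linalg.norm(a),np.linalg.norm(b),np.degrees(np.arctan2(a[1],a[0])),np.degrees(np.arctan2(b[1],b[0]))-90)
A1=onz("top",(278.7,180),.187);A2=onz("top",(311.2,170.5),.187);print("arch",A1,A2,np.degrees(np.arctan2(*(A1-A2)[1::-1]))-90)
cap,e=tri((231.7,165.8),(298.5,194.5));print("cap",cap,e, onz("top",(298.5,194.5),.1476))
for th in (12,14,16,18):
    t=np.radians(th);x=np.array([np.cos(t),np.sin(t)]);y=np.array([-x[1],x[0]])
    m=(bl+br)/2; O1=m+.04*x; O2=((A1+A2)/2)[:2]-.112*x; O3=onz("top",(298.5,194.5),.1476)[:2]-.065*x
    print(th,"origin from plate",O1,"arch",O2,"cap",O3)
C=np.array([[.4679,.1989],[.4836,.2525],[.4992,.3061],[.5204,.1836],[.5367,.2372],[.5515,.2913]])
c=C.mean(0);v=(C[2]+C[5]-C[0]-C[3]);print("box",c,np.degrees(np.arctan2(v[1],v[0]))-90)
E
```

```text
plate 0.16785925350605838 0.08659357762232171 14.821898771975611 17.588205142939756
arch [ 0.5629 -0.1253  0.187 ] [ 0.588  -0.2051  0.187 ] 17.488987585872508
cap [ 0.5321 -0.1785  0.1477] 0.0008809132136275403 [ 0.5317 -0.1783  0.1476]
12 origin from plate [ 0.4716 -0.1964] arch [ 0.4659 -0.1885] cap [ 0.4682 -0.1918]
14 origin from plate [ 0.4713 -0.195 ] arch [ 0.4668 -0.1923] cap [ 0.4687 -0.194 ]
16 origin from plate [ 0.4709 -0.1937] arch [ 0.4678 -0.1961] cap [ 0.4693 -0.1962]
18 origin from plate [ 0.4705 -0.1923] arch [ 0.4689 -0.1998] cap [ 0.4699 -0.1983]
box [0.5099 0.2449] -16.191585814560554
```

```bash
python3 -m inch '[{"hand":0,"slide":[13,-38,1],"yaw":-1.2},{"hand":0,"slide":[13,-38,1],"yaw":-1.2},{"hand":0,"slide":[13,-38,1],"yaw":-1.2},{"hand":0,"slide":[13,-38,1],"yaw":-1.2},{"hand":0,"slide":[13,-38,1],"yaw":-1.2},{"hand":0,"slide":[13,-38,1],"yaw":-1.2},{"hand":0,"slide":[13,-38,1],"yaw":-1.2},{"hand":0,"slide":[26.8,-75.8,1],"yaw":-2.468},{"hand":0,"slide":[26.8,-75.8,1],"yaw":-2.468},{"hand":0,"slide":[26.8,-75.8,1],"yaw":-2.468}]'
python3 -m inch '[{"hand":0,"slide":[0,0,0],"yaw":0},{"hand":0,"slide":[0,0,0],"yaw":0},{"hand":0,"slide":[0,0,0],"yaw":0},{"hand":0,"slide":[0,0,0],"yaw":0},{"hand":0,"slide":[0,0,0],"yaw":0},{"hand":0,"slide":[0,0,0],"yaw":0}]'
python3 -c "
from h import *
s=sense();print(s['joints'],s['ee_rot'].round(3))"
```

```text
time_s: 1.35
tcp_pos: [0.44, 0.0167, 0.3023]
ee_rot: [[-0.565, -0.825, 0.0], [-0.825, 0.565, 0.0], [-0.0, -0.0, -1.0]]
wrist_force: [1.2, 0.2, 0.6]
gripper_width: 1.003
time_s: 2.1
tcp_pos: [0.4398, 0.0191, 0.3023]
ee_rot: [[-0.56, -0.829, 0.0], [-0.829, 0.56, 0.0], [-0.0, -0.0, -1.0]]
wrist_force: [-0.3, -0.3, -0.7]
gripper_width: 1.002
[ 2.37739228e+01  3.18098590e+00 -2.29185417e+01 -1.62966657e-03
 -6.38937306e+01 -5.78230472e+01] [[-0.56  -0.829  0.   ]
 [-0.829  0.56   0.   ]
 [-0.    -0.    -1.   ]]
```

```bash
python3 -m inch '[{"hand":0,"slide":[7.4,-20.3,0],"yaw":-0.707},{"hand":0,"slide":[7.4,-20.3,0],"yaw":-0.707},{"hand":0,"slide":[7.4,-20.3,0],"yaw":-0.707},{"hand":0,"slide":[7.4,-20.3,0],"yaw":-0.707},{"hand":0,"slide":[7.4,-20.3,0],"yaw":-0.707},{"hand":0,"slide":[7.4,-20.3,-5],"yaw":-0.707},{"hand":0,"slide":[7.4,-20.3,-6],"yaw":-0.707},{"hand":0,"slide":[7.4,-20.3,-6],"yaw":-0.707}]'
python3 - <<'E'
from h import *
s=sense();print(s['tcp_pos'],s['ee_rot'].round(3))
i=capture("scene");j=capture("top")
cv2.imwrite("pics/a.png",np.hstack([cv2.resize(i[100:250,150:300],(400,400)),cv2.resize(j[120:270,220:370],(400,400))]))
E
```

```text
time_s: 3.1
tcp_pos: [0.5139, -0.1838, 0.2426]
ee_rot: [[-0.964, -0.267, -0.001], [-0.267, 0.964, -0.001], [0.001, -0.0, -1.0]]
wrist_force: [-0.5, 0.1, -0.0]
gripper_width: 1.0
[ 0.51389552 -0.18376347  0.24255416] [[-0.964 -0.267 -0.001]
 [-0.267  0.964 -0.001]
 [ 0.001 -0.    -1.   ]]
```

View pics/a.png

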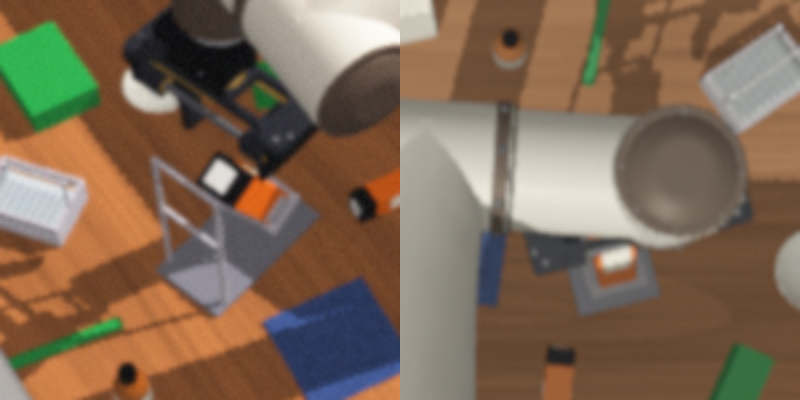

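The gripper's long side lies along the stand's y and clears the arch, and the canister is between the open fingers. I'll descend and grip.

```bash
python3 -m inch '[{"hand":0,"slide":[0,0,-3],"yaw":0},{"hand":0,"slide":[0,0,-5.5],"yaw":0},{"hand":0,"slide":[0,0,-7],"yaw":0},{"hand":0,"slide":[0,0,-7.5],"yaw":0},{"hand":0,"slide":[0,0,-7.5],"yaw":0}]'
python3 -m inch '[{"hand":1,"slide":[0,0,0],"yaw":0},{"hand":1,"slide":[0,0,0],"yaw":0},{"hand":1,"slide":[0,0,0],"yaw":0},{"hand":1,"slide":[0,0,0],"yaw":0},{"hand":1,"slide":[0,0,0],"yaw":0},{"hand":1,"slide":[0,0,0],"yaw":0}]'
python3 -m inch '[{"hand":1,"slide":[-0.5,0,2],"yaw":0},{"hand":1,"slide":[-1,0,4],"yaw":0},{"hand":1,"slide":[-1.5,0,8],"yaw":0},{"hand":1,"slide":[-1.5,0,10],"yaw":0},{"hand":1,"slide":[-1.5,0,10],"yaw":0},{"hand":1,"slide":[-1.5,0,10],"yaw":0}]'
python3 - <<'E'
from h import *
i=capture("scene");j=capture("top")
cv2.imwrite("pics/b.png",np.hstack([cv2.resize(i[80:230,150:300],(400,400)),cv2.resize(j[120:270,220:370],(400,400))]))
E
```

```text
time_s: 3.82
tcp_pos: [0.5144, -0.1844, 0.1679]
ee_rot: [[-0.964, -0.266, 0.001], [-0.266, 0.964, -0.0], [-0.001, -0.001, -1.0]]
wrist_force: [-0.3, 0.1, 0.0]
gripper_width: 0.999
time_s: 4.58
tcp_pos: [0.5137, -0.1837, 0.1673]
ee_rot: [[-0.964, -0.264, -0.0], [-0.264, 0.964, 0.001], [-0.0, 0.001, -1.0]]
wrist_force: [-0.1, 4.5, 2.6]
gripper_width: 0.458
time_s: 5.32
tcp_pos: [0.4978, -0.1842, 0.2653]
ee_rot: [[-0.964, -0.265, -0.004], [-0.265, 0.964, 0.001], [0.003, 0.002, -1.0]]
wrist_force: [-0.5, -0.1, -4.2]
gripper_width: 0.456
```

View pics/b.png

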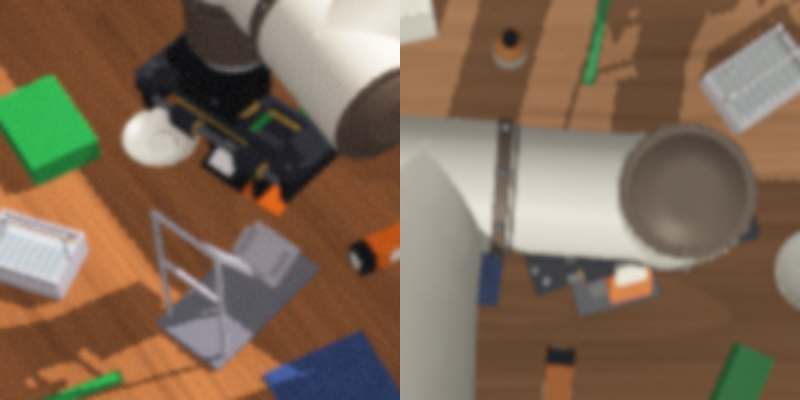

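Held, with its 30° lean kept (about 4 N of weight). Next I'll carry it over the mat, turning so that the lean points along world +x.

```bash
python3 -m inch '[{"hand":1,"slide":[0,3,3],"yaw":0},{"hand":1,"slide":[0,8,3],"yaw":-0.1},{"hand":1,"slide":[3,13,3],"yaw":-0.27},{"hand":1,"slide":[4.7,16.4,3],"yaw":-0.27},{"hand":1,"slide":[4.7,16.4,0],"yaw":-0.27},{"hand":1,"slide":[4.7,16.4,-5],"yaw":-0.27},{"hand":1,"slide":[4.7,16.4,-9],"yaw":-0.27},{"hand":1,"slide":[4.7,16.4,-10.5],"yaw":-0.27},{"hand":1,"slide":[4.7,16.4,-10.5],"yaw":-0.27},{"hand":1,"slide":[4.7,16.4,-10.5],"yaw":-0.27}]'
python3 -m inch '[{"hand":1,"slide":[0,0,-0.5],"yaw":0},{"hand":1,"slide":[0,0,-1],"yaw":0},{"hand":1,"slide":[0,0,-1],"yaw":0}]'
python3 - <<'E'
from h import *
i=capture("scene");s=sense();print(s['tcp_pos'],s['wrist_force'])
cv2.imwrite("pics/c.png",cv2.resize(i[140:320,190:390],(800,600)))
E
```

```text
time_s: 6.68
tcp_pos: [0.5471, -0.0202, 0.1639]
ee_rot: [[-1.0, 0.001, 0.003], [0.001, 1.0, 0.0], [-0.003, 0.0, -1.0]]
wrist_force: [0.6, 0.6, -3.3]
gripper_width: 0.459
time_s: 7.05
tcp_pos: [0.5455, -0.0205, 0.152]
ee_rot: [[-1.0, 0.002, -0.001], [0.002, 1.0, -0.0], [0.001, -0.0, -1.0]]
wrist_force: [0.9, -0.8, -3.0]
gripper_width: 0.458
[ 0.54572102 -0.02046764  0.15218938] [-0.2975355  -0.32838207 -4.53737839]
```

View pics/c.png

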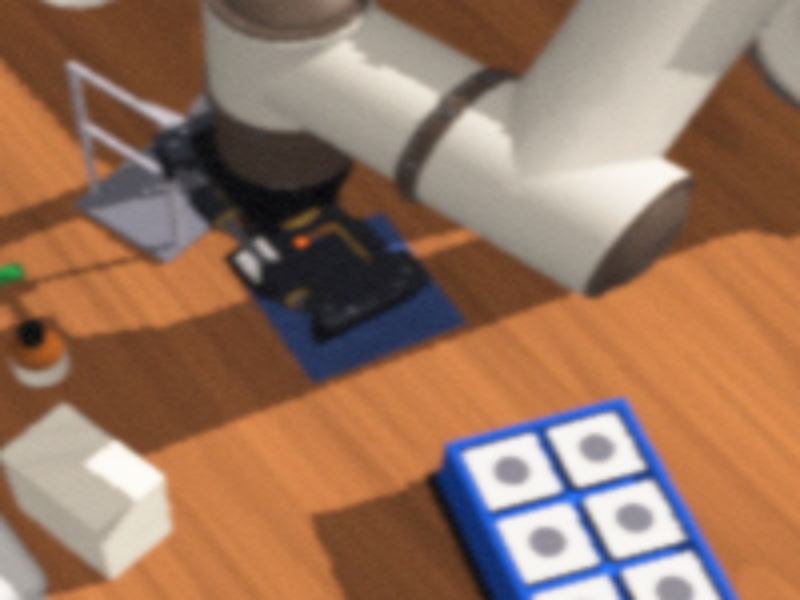

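The canister hangs over the mat and the gripper's side is close to the arch but clear of it. I'll lower to contact.

```bash
python3 -m inch '[{"hand":1,"slide":[0,0,-0.4],"yaw":0},{"hand":1,"slide":[0,0,-0.6],"yaw":0},{"hand":1,"slide":[0,0,-0.6],"yaw":0}]'
python3 -m inch '[{"hand":1,"slide":[0,0,-0.2],"yaw":0},{"hand":1,"slide":[0,0,-0.2],"yaw":0}]'
python3 -m inch '[{"hand":1,"slide":[0,0,-0.2],"yaw":0},{"hand":1,"slide":[0,0,-0.2],"yaw":0}]'
```

```text
time_s: 7.48
tcp_pos: [0.5458, -0.0204, 0.1463]
ee_rot: [[-1.0, 0.002, -0.0], [0.002, 1.0, -0.0], [0.0, -0.0, -1.0]]
wrist_force: [-0.7, -0.1, -2.5]
gripper_width: 0.458
time_s: 7.72
tcp_pos: [0.5463, -0.0203, 0.1459]
ee_rot: [[-1.0, 0.001, 0.001], [0.001, 1.0, -0.0], [-0.001, -0.0, -1.0]]
wrist_force: [-3.8, 0.7, 5.7]
gripper_width: 0.458
time_s: 7.98
tcp_pos: [0.5476, -0.0202, 0.1453]
ee_rot: [[-1.0, 0.0, 0.005], [0.0, 1.0, -0.0], [-0.005, -0.0, -1.0]]
wrist_force: [-0.9, 1.0, 10.6]
gripper_width: 0.453
```

```bash
python3 -m inch '[{"hand":1,"slide":[-0.3,0,0.05],"yaw":0},{"hand":1,"slide":[-0.6,0,0.12],"yaw":0},{"hand":1,"slide":[-0.9,0,0.2],"yaw":0},{"hand":1,"slide":[-1.2,0,0.25],"yaw":0}]'
python3 -m inch '[{"hand":1,"slide":[-0.4,0,0.05],"yaw":0},{"hand":1,"slide":[-0.8,0,0.12],"yaw":0},{"hand":1,"slide":[-1.2,0,0.15],"yaw":0},{"hand":1,"slide":[-1.6,0,0.17],"yaw":0}]'
```

```text
time_s: 8.48
tcp_pos: [0.5347, -0.0201, 0.1454]
ee_rot: [[-1.0, 0.001, 0.003], [0.001, 1.0, 0.0], [-0.003, 0.0, -1.0]]
wrist_force: [2.9, 1.1, 3.6]
gripper_width: 0.458
time_s: 8.98
tcp_pos: [0.5161, -0.0207, 0.1454]
ee_rot: [[-1.0, 0.002, -0.004], [0.002, 1.0, -0.0], [0.004, -0.0, -1.0]]
wrist_force: [1.0, 0.5, -1.0]
gripper_width: 0.462
```

```bash
python3 - <<'E'
from h import *
np.set_printoptions(precision=4,suppress=True)
i=capture("scene");j=capture("top");s=sense();print(s['tcp_pos'],s['wrist_force'],s['moment'])
print(pix("scene",[.516,-.02,.095]),pix("top",[.516,-.02,.004]))
cv2.imwrite("pics/d.png",np.hstack([cv2.resize(i[175:265,220:310],(400,400),interpolation=2),cv2.resize(j[170:250,200:280],(400,400),interpolation=2)]))
E
```

```text
[ 0.5156 -0.0207  0.1453] [-1.3048  0.4072 -2.0348] [ 0.1955 -0.0812  0.0238]
[271.0803 215.9527] [238.4093 203.5178]
```

View pics/d.png

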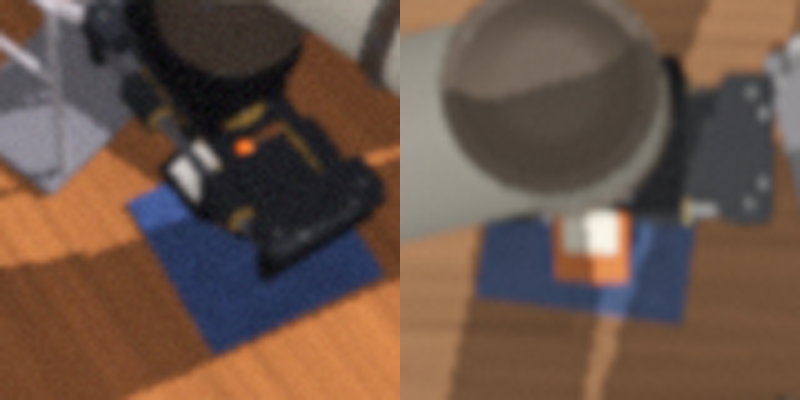

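```bash
python3 - <<'E'
from h import *
np.set_printoptions(precision=4,suppress=True)
for t in (40,35,30,25,20,15,10,5):
    r=np.radians(t);c,s=np.cos(r),np.sin(r)
    g=np.array([.5156,-.0207,.0943]);f=g-.093*np.array([s,0,c]);e=f-.02*np.array([c,0,-s]);lo=f+.02*np.array([c,0,-s])
    print(t,e,pix("top",e),lo[[0,2]])
E
```

```text
40 [ 0.4405 -0.0207  0.0359] [237.588 229.788] [0.4711 0.0102]
35 [ 0.4459 -0.0207  0.0296] [237.7276 227.883 ] [0.4786 0.0066]
30 [ 0.4518 -0.0207  0.0238] [237.8625 225.8071] [0.4864 0.0038]
25 [ 0.4582 -0.0207  0.0185] [237.9919 223.5762] [0.4944 0.0016]
20 [ 0.465  -0.0207  0.0137] [238.1151 221.2067] [0.5026 0.0001]
15 [ 0.4722 -0.0207  0.0096] [238.2314 218.7148] [ 0.5108 -0.0007]
10 [ 0.4798 -0.0207  0.0062] [238.3402 216.1173] [ 0.5191 -0.0008]
5 [ 0.4876 -0.0207  0.0034] [238.4409 213.4309] [ 0.5274 -0.0001]
```

Seen from the top, the foot's near edge is at about row 227, which means the lean is still about 30°. The canister slid on the mat instead of pivoting. The dry box is fixed, so I'll press the foot gently against its far outer wall to turn the canister upright in the pads, then go back to the mat.

```bash
python3 -m inch '[{"hand":1,"slide":[0,0,5],"yaw":0},{"hand":1,"slide":[0,0,10],"yaw":0},{"hand":1,"slide":[2,3,14],"yaw":0},{"hand":1,"slide":[5,8,14],"yaw":-0.1},{"hand":1,"slide":[8,13,14],"yaw":-0.283},{"hand":1,"slide":[11,18,14],"yaw":-0.283},{"hand":1,"slide":[12.4,22.8,14],"yaw":-0.283},{"hand":1,"slide":[12.4,22.8,14],"yaw":-0.283},{"hand":1,"slide":[12.4,22.8,14],"yaw":-0.283}]'
python3 -m inch '[{"hand":1,"slide":[0,0,-5],"yaw":0},{"hand":1,"slide":[0,0,-10],"yaw":0},{"hand":1,"slide":[0,0,-11.3],"yaw":0},{"hand":1,"slide":[0,0,-11.3],"yaw":0},{"hand":1,"slide":[0,0,-11.3],"yaw":0}]'
python3 - <<'E'
from h import *
np.set_printoptions(precision=4,suppress=True)
i=capture("scene");s=sense();print(s['tcp_pos'],s['wrist_force'],s['moment'])
cv2.imwrite("pics/e.png",cv2.resize(i[200:350,210:410],(800,600),interpolation=2))
E
```

```text
time_s: 10.2
tcp_pos: [0.6405, 0.2071, 0.284]
ee_rot: [[-0.96, 0.281, -0.006], [0.281, 0.96, -0.003], [0.005, -0.004, -1.0]]
wrist_force: [-0.0, -0.2, -3.9]
gripper_width: 0.456
time_s: 10.82
tcp_pos: [0.6432, 0.2078, 0.1764]
ee_rot: [[-0.96, 0.281, 0.005], [0.281, 0.96, 0.002], [-0.004, 0.003, -1.0]]
wrist_force: [-0.2, 0.2, -3.3]
gripper_width: 0.455
[0.643  0.2079 0.1764] [-0.3103  0.2974 -3.6862] [ 0.0127 -0.193  -0.0463]
```

View pics/e.png

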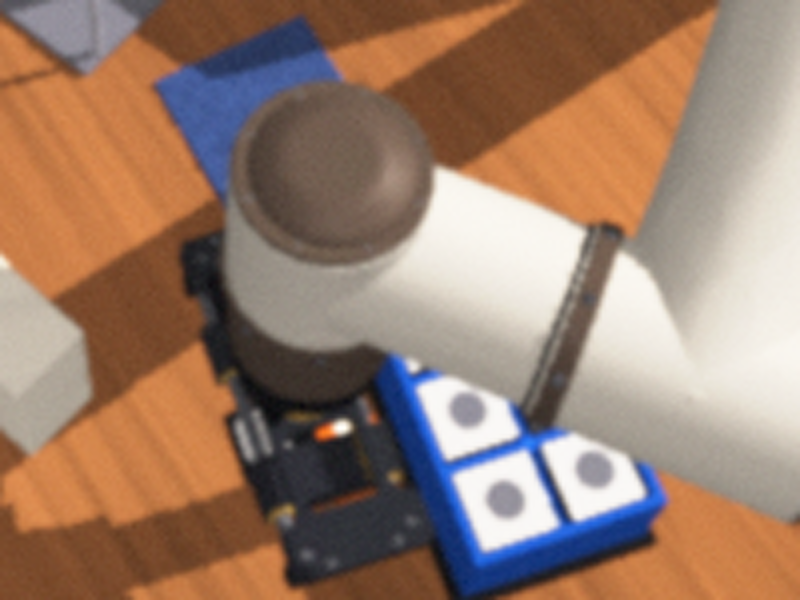

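```bash
python3 -m inch '[{"hand":1,"slide":[-0.5,0.15,0],"yaw":0},{"hand":1,"slide":[-0.96,0.28,0],"yaw":0},{"hand":1,"slide":[-1.44,0.42,0],"yaw":0},{"hand":1,"slide":[-1.44,0.42,0],"yaw":0}]'
python3 -m inch '[{"hand":1,"slide":[-0.48,0.14,0],"yaw":0},{"hand":1,"slide":[-0.96,0.28,0],"yaw":0},{"hand":1,"slide":[-0.96,0.28,0],"yaw":0}]'
```

```text
time_s: 11.38
tcp_pos: [0.6274, 0.212, 0.174]
ee_rot: [[-0.96, 0.28, 0.001], [0.28, 0.96, 0.0], [-0.001, 0.001, -1.0]]
wrist_force: [1.3, -0.7, -3.2]
gripper_width: 0.455
time_s: 11.75
tcp_pos: [0.622, 0.214, 0.177]
ee_rot: [[-0.96, 0.279, 0.011], [0.279, 0.96, 0.0], [-0.011, 0.003, -1.0]]
wrist_force: [8.3, -4.8, 0.6]
gripper_width: 0.457
```

```bash
python3 -m inch '[{"hand":1,"slide":[-0.48,0.14,0],"yaw":0},{"hand":1,"slide":[-0.96,0.28,0],"yaw":0}]'
python3 -m inch '[{"hand":1,"slide":[-0.48,0.14,0],"yaw":0},{"hand":1,"slide":[-0.96,0.28,0],"yaw":0}]'
```

```text
time_s: 12.0
tcp_pos: [0.6142, 0.2173, 0.1784]
ee_rot: [[-0.96, 0.279, 0.016], [0.279, 0.96, 0.002], [-0.015, 0.007, -1.0]]
wrist_force: [10.4, -5.8, 3.1]
gripper_width: 0.458
time_s: 12.25
tcp_pos: [0.6045, 0.2208, 0.1784]
ee_rot: [[-0.96, 0.279, 0.017], [0.279, 0.96, 0.004], [-0.015, 0.008, -1.0]]
wrist_force: [10.3, -3.5, 2.5]
gripper_width: 0.462
```

```bash
python3 -m inch '[{"hand":1,"slide":[-0.48,0.14,0],"yaw":0},{"hand":1,"slide":[-0.96,0.28,0],"yaw":0}]'
python3 -m inch '[{"hand":1,"slide":[-0.48,0.14,0],"yaw":0},{"hand":1,"slide":[-0.96,0.28,0],"yaw":0}]'
python3 -m inch '[{"hand":1,"slide":[-0.3,0.09,0],"yaw":0},{"hand":1,"slide":[-0.48,0.14,0],"yaw":0}]'
```

```text
time_s: 12.5
tcp_pos: [0.5945, 0.224, 0.1781]
ee_rot: [[-0.96, 0.279, 0.016], [0.279, 0.96, 0.004], [-0.014, 0.009, -1.0]]
wrist_force: [9.5, -1.6, 0.8]
gripper_width: 0.46
time_s: 12.75
tcp_pos: [0.5845, 0.227, 0.1777]
ee_rot: [[-0.96, 0.279, 0.015], [0.279, 0.96, 0.004], [-0.013, 0.008, -1.0]]
wrist_force: [8.3, -1.9, 1.9]
gripper_width: 0.463
time_s: 13.0
tcp_pos: [0.5794, 0.2284, 0.1775]
ee_rot: [[-0.96, 0.279, 0.014], [0.279, 0.96, 0.004], [-0.012, 0.008, -1.0]]
wrist_force: [8.1, -1.5, 1.1]
gripper_width: 0.459
```

```bash
python3 - <<'E'
from h import *
i=capture("scene");j=capture("top")
cv2.imwrite("pics/f.png",np.hstack([cv2.resize(i[230:330,240:340],(400,400),interpolation=2),cv2.resize(j[130:230,110:210],(400,400),interpolation=2)]))
E
```

```text
(no output)
```

View pics/f.png

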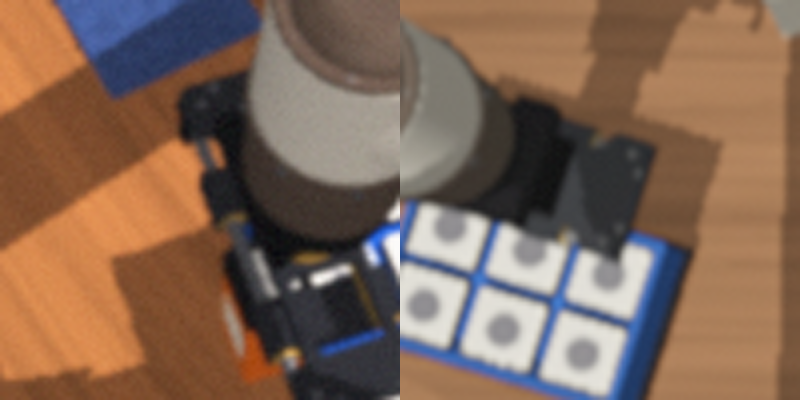

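```bash
python3 - <<'E'
from h import *
np.set_printoptions(precision=1,suppress=True)
s=sense();p=s["tcp_pos"]+.051*s["ee_rot"][:,2];print(p*1000)
a=np.radians(-16.2);u=np.array([np.cos(a),np.sin(a),0]);v=np.array([-u[1],u[0],0]);k=np.array([0,0,1.])
for t in(-15,-10,-5,0,5,10,15,20):
    r=np.radians(t);ax=np.sin(r)*u+np.cos(r)*k;x=np.cos(r)*u-np.sin(r)*k
    f=p-.093*ax
    print(t,"foot+x-y",pix("scene",f+.02*x-.02*v),"foot+x+y",pix("scene",f+.02*x+.02*v),"at d=.06:",pix("scene",p-.033*ax+.02*x-.02*v))
i=cv2.imread("pics/f.png")[:, :400];h=cv2.cvtColor(i,cv2.COLOR_BGR2HSV);m=cv2.inRange(h,(5,190,90),(12,255,255))
c=max(cv2.findContours(m,0,2)[0],key=cv2.contourArea);print(cv2.approxPolyDP(c,4,True)[:,0]/4+[240,230])
E
```

```text
[580.  228.7 126.4]
-15 foot+x-y [288.5 311.9] foot+x+y [294.4 327.6] at d=.06: [296.2 301.9]
-10 foot+x-y [291.4 311.4] foot+x+y [297.2 327.1] at d=.06: [297.1 301.9]
-5 foot+x-y [294.4 310.8] foot+x+y [300.2 326.4] at d=.06: [298.1 301.9]
0 foot+x-y [297.4 310.1] foot+x+y [303.3 325.6] at d=.06: [299.2 301.8]
5 foot+x-y [300.5 309.2] foot+x+y [306.4 324.7] at d=.06: [300.3 301.7]
10 foot+x-y [303.6 308.3] foot+x+y [309.6 323.7] at d=.06: [301.5 301.5]
15 foot+x-y [306.8 307.3] foot+x+y [312.8 322.7] at d=.06: [302.7 301.2]
20 foot+x-y [310.  306.1] foot+x+y [316.1 321.5] at d=.06: [304.  300.9]
[[301.5 312. ]
 [300.  323.8]
 [303.  325.8]
 [309.2 323.5]
 [309.2 321.5]
 [306.5 320.5]
 [304.5 314.5]]
```

The canister's foot corner at scene (302,325) matches a lean of about -3 to 0°, so it is now essentially upright. I'll back off and set it on the mat.

```bash
python3 -m inch '[{"hand":1,"slide":[0.96,-0.28,0],"yaw":0},{"hand":1,"slide":[1.92,-0.56,0],"yaw":0},{"hand":1,"slide":[1.92,-0.56,4],"yaw":0},{"hand":1,"slide":[1.92,-0.56,10],"yaw":0},{"hand":1,"slide":[1.92,-0.56,11],"yaw":0},{"hand":1,"slide":[1.92,-0.56,11],"yaw":0}]'
python3 -m inch '[{"hand":1,"slide":[-3,-6,0],"yaw":0},{"hand":1,"slide":[-6,-12,0],"yaw":0},{"hand":1,"slide":[-9,-18,0],"yaw":0},{"hand":1,"slide":[-10,-24,0],"yaw":0},{"hand":1,"slide":[-10,-24,-5],"yaw":0},{"hand":1,"slide":[-10,-24,-8],"yaw":0},{"hand":1,"slide":[-10,-24,-8],"yaw":0},{"hand":1,"slide":[-10,-24,-8],"yaw":0}]'
```

```text
time_s: 13.85
tcp_pos: [0.5934, 0.2214, 0.2828]
ee_rot: [[-0.96, 0.282, -0.002], [0.282, 0.96, 0.0], [0.002, -0.0, -1.0]]
wrist_force: [0.3, -0.1, -4.5]
gripper_width: 0.454
time_s: 14.85
tcp_pos: [0.4943, -0.0182, 0.2036]
ee_rot: [[-0.96, 0.28, -0.0], [0.28, 0.96, -0.0], [-0.0, -0.001, -1.0]]
wrist_force: [1.0, -0.0, -2.8]
gripper_width: 0.458
```

```bash
python3 -m inch '[{"hand":1,"slide":[0,0,-2],"yaw":0},{"hand":1,"slide":[0,0,-4],"yaw":0},{"hand":1,"slide":[0,0,-4.6],"yaw":0},{"hand":1,"slide":[0,0,-4.6],"yaw":0}]'
python3 -m inch '[{"hand":1,"slide":[0,0,-0.3],"yaw":0},{"hand":1,"slide":[0,0,-0.5],"yaw":0},{"hand":1,"slide":[0,0,-0.5],"yaw":0}]'
python3 -m inch '[{"hand":1,"slide":[0,0,-0.3],"yaw":0},{"hand":1,"slide":[0,0,-0.5],"yaw":0},{"hand":1,"slide":[0,0,-0.5],"yaw":0}]'
```

```text
time_s: 15.35
tcp_pos: [0.4945, -0.0181, 0.1582]
ee_rot: [[-0.96, 0.28, 0.001], [0.28, 0.96, 0.0], [-0.001, 0.0, -1.0]]
wrist_force: [-0.2, 0.4, -2.6]
gripper_width: 0.456
time_s: 15.72
tcp_pos: [0.4938, -0.0184, 0.1526]
ee_rot: [[-0.96, 0.281, 0.0], [0.281, 0.96, 0.0], [-0.0, 0.0, -1.0]]
wrist_force: [0.7, 0.4, -4.3]
gripper_width: 0.457
time_s: 16.1
tcp_pos: [0.4937, -0.0184, 0.1472]
ee_rot: [[-0.96, 0.281, -0.001], [0.281, 0.96, -0.0], [0.001, -0.0, -1.0]]
wrist_force: [0.4, 0.9, -3.5]
gripper_width: 0.458
```

```bash
python3 -m inch '[{"hand":1,"slide":[0,0,-0.2],"yaw":0},{"hand":1,"slide":[0,0,-0.3],"yaw":0},{"hand":1,"slide":[0,0,-0.3],"yaw":0}]'
python3 -m inch '[{"hand":1,"slide":[0,0,-0.2],"yaw":0},{"hand":1,"slide":[0,0,-0.3],"yaw":0},{"hand":1,"slide":[0,0,-0.3],"yaw":0}]'
python3 -m inch '[{"hand":1,"slide":[0,0,-0.2],"yaw":0},{"hand":1,"slide":[0,0,-0.2],"yaw":0}]'
```

```text
time_s: 16.48
tcp_pos: [0.4941, -0.0184, 0.1463]
ee_rot: [[-0.96, 0.28, 0.001], [0.28, 0.96, -0.0], [-0.001, -0.0, -1.0]]
wrist_force: [-3.6, 1.4, 8.0]
gripper_width: 0.456
time_s: 16.85
tcp_pos: [0.4941, -0.0183, 0.1461]
ee_rot: [[-0.96, 0.279, 0.002], [0.279, 0.96, -0.001], [-0.002, -0.001, -1.0]]
wrist_force: [-11.3, 2.5, 27.7]
gripper_width: 0.461
time_s: 17.1
tcp_pos: [0.4952, -0.0186, 0.1457]
ee_rot: [[-0.961, 0.278, 0.004], [0.278, 0.961, -0.002], [-0.005, -0.0, -1.0]]
wrist_force: [-12.2, 1.1, 35.8]
gripper_width: 0.46
```

```bash
python3 -m inch '[{"hand":1,"slide":[0,0,0.5],"yaw":0},{"hand":1,"slide":[0,0,0.6],"yaw":0},{"hand":1,"slide":[0,0,0.6],"yaw":0}]'
python3 -m inch '[{"hand":0.3,"slide":[0,0,0],"yaw":0},{"hand":0.3,"slide":[0,0,0],"yaw":0},{"hand":0.3,"slide":[0,0,0],"yaw":0},{"hand":0.0,"slide":[0,0,0],"yaw":0},{"hand":0.0,"slide":[0,0,0],"yaw":0},{"hand":0.0,"slide":[0,0,0],"yaw":0}]'
python3 -m inch '[{"hand":0,"slide":[0,0,2],"yaw":0},{"hand":0,"slide":[0,0,6],"yaw":0},{"hand":0,"slide":[0,0,12],"yaw":0},{"hand":0,"slide":[0,0,16],"yaw":0},{"hand":0,"slide":[-3,10,16],"yaw":0},{"hand":0,"slide":[-3,18,16],"yaw":0},{"hand":0,"slide":[-3,24,16],"yaw":0},{"hand":0,"slide":[-3,24,16],"yaw":0}]'
python3 - <<'E'
from h import *
np.set_printoptions(precision=4,suppress=True)
i=capture("scene");j=capture("top")
cv2.imwrite("pics/g.png",np.hstack([cv2.resize(i[160:260,210:310],(400,400),interpolation=2),cv2.resize(j[150:250,190:290],(400,400),interpolation=2)]))
for n,im,(x0,y0,x1,y1) in(("scene",i,(210,160,310,260)),("top",j,(190,150,290,250))):
    g=im[y0:y1,x0:x1];h=cv2.cvtColor(g,cv2.COLOR_BGR2HSV);m=cv2.inRange(h,(0,0,150),(180,60,255))
    for c in cv2.findContours(m,0,2)[0]:
        if cv2.contourArea(c)>25: r=cv2.minAreaRect(c);print(n,np.array(r[0])+[x0,y0],r[1],r[2],onz(n,np.array(r[0])+[x0,y0],.134))
E
```

```text
time_s: 17.48
tcp_pos: [0.4945, -0.0182, 0.146]
ee_rot: [[-0.96, 0.28, 0.001], [0.28, 0.96, 0.0], [-0.001, 0.0, -1.0]]
wrist_force: [-0.8, 0.8, 6.4]
gripper_width: 0.459
time_s: 18.23
tcp_pos: [0.4938, -0.0184, 0.1454]
ee_rot: [[-0.96, 0.281, -0.0], [0.281, 0.96, 0.0], [0.0, 0.0, -1.0]]
wrist_force: [-0.3, 0.0, 0.6]
gripper_width: 0.945
time_s: 19.23
tcp_pos: [0.4633, 0.2236, 0.3058]
ee_rot: [[-0.96, 0.28, 0.001], [0.28, 0.96, 0.0], [-0.0, 0.001, -1.0]]
wrist_force: [0.6, 0.2, -0.4]
gripper_width: 0.999
scene [277.2353 204.4412] (8.246211051940918, 9.45888900756836) 75.96376037597656 [ 0.4973 -0.021   0.134 ]
scene [223.5946 206.5676] (13.1519193649292, 17.755090713500977) 80.53767395019531 [ 0.6127 -0.0924  0.134 ]
scene [237.2805 207.9756] (10.711859703063965, 19.104658126831055) 6.340190887451172 [ 0.5864 -0.0694  0.134 ]
scene [220.1621 184.0997] (27.196191787719727, 3.3711156845092773) 37.30394744873047 [ 0.584  -0.1551  0.134 ]
scene [231.3146 172.0317] (46.72498321533203, 15.016251564025879) 12.094757080078125 [ 0.5394 -0.171   0.134 ]
top [235.85 206.95] (9.17060375213623, 8.854375839233398) 18.43494987487793 [ 0.4979 -0.0191  0.134 ]
top [281. 186.] (22.0, 16.0) 90.0 [ 0.5542 -0.1342  0.134 ]
```

View pics/g.png

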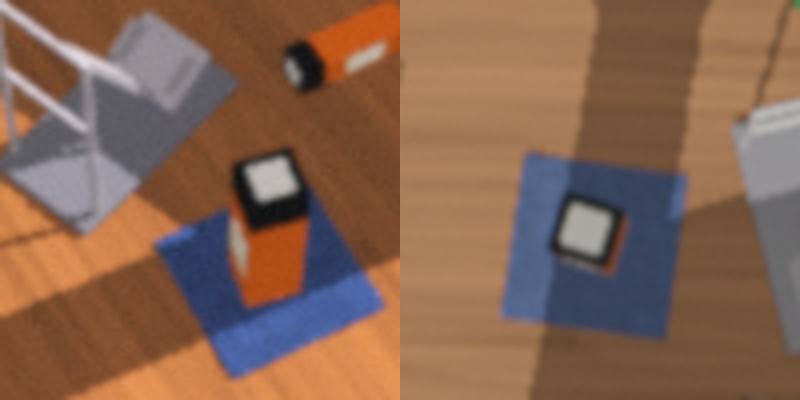

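The canister stands upright on the mat, its cap at (0.4976, -0.020). Next I'll check the box position against the scene view, then start pressing the covers.

```bash
python3 - <<'E'
from h import *
np.set_printoptions(precision=4,suppress=True)
i=cv2.imread("pics/scene0.png")[255:350,295:380];h=cv2.cvtColor(i,cv2.COLOR_BGR2HSV);m=cv2.inRange(h,(0,0,130),(180,70,255))
P=[]
for c in cv2.findContours(m,0,2)[0]:
    if cv2.contourArea(c)>80:
        r=cv2.minAreaRect(c);p=onz("scene",np.array(r[0])+[295,255],.076);P.append(p);print(r[1],p)
print(np.mean(P,0))
E
python3 -m inch '[{"hand":1,"slide":[0.5,-2.5,-6],"yaw":0},{"hand":1,"slide":[0.5,-2.5,-12],"yaw":0},{"hand":1,"slide":[0.5,-2.5,-15],"yaw":0},{"hand":1,"slide":[0.5,-2.5,-15],"yaw":0},{"hand":1,"slide":[0.5,-2.5,-15],"yaw":0}]'
```

```text
(21.017196655273438, 20.846324920654297) [0.5521 0.2911 0.076 ]
(22.134546279907227, 20.0023193359375) [0.4985 0.306  0.076 ]
(20.98357391357422, 19.869400024414062) [0.5366 0.2374 0.076 ]
(21.82994270324707, 19.494646072387695) [0.483  0.2529 0.076 ]
(19.60611915588379, 19.922346115112305) [0.521  0.1835 0.076 ]
(19.606117248535156, 20.55480194091797) [0.4677 0.1989 0.076 ]
[0.5098 0.245  0.076 ]
time_s: 19.95
tcp_pos: [0.4697, 0.197, 0.1569]
ee_rot: [[-0.96, 0.281, 0.002], [0.281, 0.96, 0.001], [-0.002, 0.002, -1.0]]
wrist_force: [-0.7, -0.4, 0.2]
gripper_width: 0.514
```

```bash
python3 -m inch '[{"hand":1,"slide":[0,0,0],"yaw":0},{"hand":1,"slide":[0,0,0],"yaw":0},{"hand":1,"slide":[0,0,0],"yaw":0},{"hand":1,"slide":[0,0,0],"yaw":0},{"hand":1,"slide":[0,0,0],"yaw":0}]'
python3 -m inch '[{"hand":1,"slide":[0,0,-1],"yaw":0},{"hand":1,"slide":[0,0,-1.7],"yaw":0},{"hand":1,"slide":[0,0,-2.2],"yaw":0},{"hand":1,"slide":[0,0,-2.2],"yaw":0}]'
```

```text
time_s: 20.58
tcp_pos: [0.4688, 0.1966, 0.1555]
ee_rot: [[-0.96, 0.281, -0.0], [0.281, 0.96, 0.0], [0.0, 0.0, -1.0]]
wrist_force: [0.3, 0.3, -0.4]
gripper_width: 0.019
time_s: 21.08
tcp_pos: [0.4686, 0.1964, 0.1328]
ee_rot: [[-0.96, 0.281, -0.001], [0.281, 0.96, -0.001], [0.001, -0.001, -1.0]]
wrist_force: [-1.0, -0.7, 1.5]
gripper_width: 0.004
```

```bash
python3 -m inch '[{"hand":1,"slide":[0,0,-0.4],"yaw":0},{"hand":1,"slide":[0,0,-0.8],"yaw":0},{"hand":1,"slide":[0,0,-0.8],"yaw":0}]'
```

```text
time_s: 21.45
tcp_pos: [0.4687, 0.1965, 0.1251]
ee_rot: [[-0.96, 0.281, -0.001], [0.281, 0.96, -0.0], [0.0, -0.001, -1.0]]
wrist_force: [0.0, -0.1, 0.7]
gripper_width: 0.004
```

The fingers went 21 mm down with only about 1 N, past the 14 mm dead stop of a taken well, so cell0 is empty. I'll fetch the canister.

```bash
python3 -m inch '[{"hand":1,"slide":[0,0,5],"yaw":0},{"hand":0.2,"slide":[0,0,10],"yaw":0},{"hand":0,"slide":[0,0,15],"yaw":0},{"hand":0,"slide":[0,0,18.5],"yaw":0},{"hand":0,"slide":[1,-6,18.5],"yaw":0},{"hand":0,"slide":[2,-12,18.5],"yaw":0},{"hand":0,"slide":[2.9,-18,18.5],"yaw":0},{"hand":0,"slide":[2.9,-21.6,18.5],"yaw":0},{"hand":0,"slide":[2.9,-21.6,18.5],"yaw":0},{"hand":0,"slide":[2.9,-21.6,18.5],"yaw":0}]'
python3 -m inch '[{"hand":0,"slide":[0,0,-5],"yaw":0},{"hand":0,"slide":[0,0,-10],"yaw":0},{"hand":0,"slide":[0,0,-13],"yaw":0},{"hand":0,"slide":[0,0,-14.8],"yaw":0},{"hand":0,"slide":[0,0,-14.8],"yaw":0},{"hand":0,"slide":[0,0,-14.8],"yaw":0}]'
```

```text
time_s: 22.7
tcp_pos: [0.4978, -0.0193, 0.3104]
ee_rot: [[-0.96, 0.281, -0.0], [0.281, 0.96, 0.0], [0.0, 0.0, -1.0]]
wrist_force: [-0.5, 0.3, 0.6]
gripper_width: 0.938
time_s: 23.45
tcp_pos: [0.4985, -0.0186, 0.1633]
ee_rot: [[-0.96, 0.279, 0.002], [0.279, 0.96, 0.0], [-0.002, 0.001, -1.0]]
wrist_force: [0.4, -0.1, -0.3]
gripper_width: 1.001
```

```bash
python3 -m inch '[{"hand":1,"slide":[0,0,0],"yaw":0},{"hand":1,"slide":[0,0,0],"yaw":0},{"hand":1,"slide":[0,0,0],"yaw":0},{"hand":1,"slide":[0,0,0],"yaw":0},{"hand":1,"slide":[0,0,0],"yaw":0},{"hand":1,"slide":[0,0,0],"yaw":0}]'
python3 -m inch '[{"hand":1,"slide":[0,0,3],"yaw":0},{"hand":1,"slide":[0,0,8],"yaw":0},{"hand":1,"slide":[0,0,12],"yaw":0},{"hand":1,"slide":[-0.5,5,12],"yaw":0},{"hand":1,"slide":[-1.5,10,12],"yaw":0},{"hand":1,"slide":[-2.5,15,12],"yaw":0},{"hand":1,"slide":[-3,20,12],"yaw":0},{"hand":1,"slide":[-3,21.9,12],"yaw":0},{"hand":1,"slide":[-3,21.9,12],"yaw":0},{"hand":1,"slide":[-3,21.9,12],"yaw":0}]'
python3 - <<'E'
from h import *
s=sense();print(s['tcp_pos'])
i=capture("scene");j=capture("top")
cv2.imwrite("pics/k.png",np.hstack([cv2.resize(i[220:370,260:410],(400,400),interpolation=2),cv2.resize(j[130:250,90:210],(400,400),interpolation=2)]))
E
```

```text
time_s: 24.2
tcp_pos: [0.4979, -0.0194, 0.1624]
ee_rot: [[-0.96, 0.281, -0.0], [0.281, 0.96, 0.0], [0.0, 0.0, -1.0]]
wrist_force: [0.1, -0.3, 0.0]
gripper_width: 0.456
time_s: 25.45
tcp_pos: [0.4675, 0.1986, 0.2817]
ee_rot: [[-0.959, 0.282, -0.002], [0.282, 0.959, -0.001], [0.001, -0.002, -1.0]]
wrist_force: [0.6, -0.4, -3.8]
gripper_width: 0.455
[0.46749407 0.19861998 0.28174831]
```

View pics/k.png

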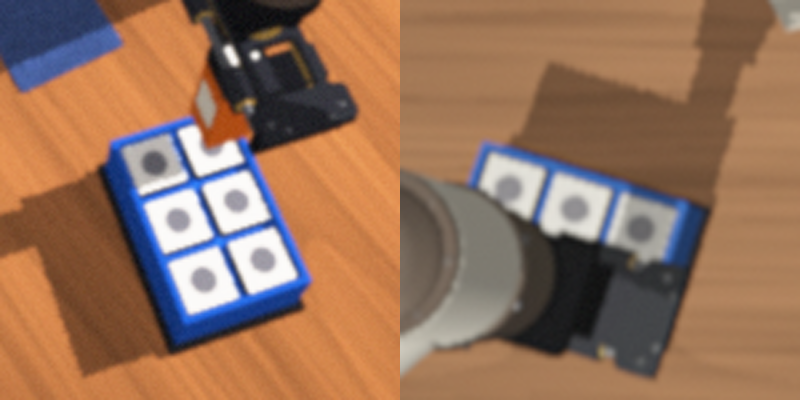

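The canister hangs upright over cell0 (scene crop 215,130). I'll lower it in steps.

```bash
python3 -m inch '[{"hand":1,"slide":[0,0,-2],"yaw":0},{"hand":1,"slide":[0,0,-4],"yaw":0},{"hand":1,"slide":[0,0,-4.5],"yaw":0},{"hand":1,"slide":[0,0,-5],"yaw":0},{"hand":1,"slide":[0,0,-5.5],"yaw":0}]'
python3 -m inch '[{"hand":1,"slide":[0,0,-0.5],"yaw":0},{"hand":1,"slide":[0,0,-1],"yaw":0},{"hand":1,"slide":[0,0,-1.5],"yaw":0}]'
```

```text
time_s: 26.18
tcp_pos: [0.4683, 0.1995, 0.228]
ee_rot: [[-0.96, 0.281, 0.001], [0.281, 0.96, 0.001], [-0.001, 0.001, -1.0]]
wrist_force: [0.0, 0.0, -3.3]
gripper_width: 0.46
time_s: 26.55
tcp_pos: [0.4681, 0.1998, 0.2124]
ee_rot: [[-0.96, 0.281, 0.001], [0.281, 0.96, 0.001], [-0.001, 0.001, -1.0]]
wrist_force: [-0.4, -1.1, -2.6]
gripper_width: 0.457
```

```bash
python3 -m inch '[{"hand":1,"slide":[0,0,-0.8],"yaw":0},{"hand":1,"slide":[0,0,-1.6],"yaw":0},{"hand":1,"slide":[0,0,-2.2],"yaw":0},{"hand":1,"slide":[0,0,-2.6],"yaw":0},{"hand":1,"slide":[0,0,-2.6],"yaw":0}]'
python3 -m inch '[{"hand":1,"slide":[0,0,-0.3],"yaw":0},{"hand":1,"slide":[0,0,-0.5],"yaw":0},{"hand":1,"slide":[0,0,-0.5],"yaw":0}]'
```

```text
time_s: 27.18
tcp_pos: [0.4676, 0.1995, 0.1861]
ee_rot: [[-0.96, 0.281, -0.001], [0.281, 0.96, -0.001], [0.001, -0.001, -1.0]]
wrist_force: [-0.3, 0.1, -2.7]
gripper_width: 0.455
time_s: 27.55
tcp_pos: [0.4677, 0.1995, 0.1814]
ee_rot: [[-0.96, 0.281, -0.0], [0.281, 0.96, -0.0], [0.0, -0.0, -1.0]]
wrist_force: [-0.4, 0.5, -2.7]
gripper_width: 0.457
```

```bash
python3 -m inch '[{"hand":1,"slide":[0,0,-0.2],"yaw":0},{"hand":1,"slide":[0,0,-0.3],"yaw":0},{"hand":1,"slide":[0,0,-0.3],"yaw":0}]'
python3 -m inch '[{"hand":0,"slide":[0,0,0],"yaw":0},{"hand":0,"slide":[0,0,0],"yaw":0},{"hand":0,"slide":[0,0,0],"yaw":0},{"hand":0,"slide":[0,0,0],"yaw":0},{"hand":0,"slide":[0,0,0],"yaw":0}]'
python3 -m inch '[{"hand":0,"slide":[0,0,3],"yaw":0},{"hand":0,"slide":[0,0,8],"yaw":0},{"hand":0,"slide":[0,0,13],"yaw":0},{"hand":0,"slide":[-2,-5,14],"yaw":0},{"hand":0,"slide":[-4,-10,14],"yaw":0},{"hand":0,"slide":[-4,-16,14],"yaw":0},{"hand":0,"slide":[-4,-22,14],"yaw":0},{"hand":0,"slide":[-4,-26,14],"yaw":0},{"hand":0,"slide":[-4,-26,14],"yaw":0}]'
python3 - <<'E'
from h import *
np.set_printoptions(precision=4,suppress=True)
i=capture("scene");j=capture("top")
cv2.imwrite("pics/m.png",np.hstack([cv2.resize(i[120:370,150:400],(400,400),interpolation=2),cv2.resize(j[100:250,90:240],(400,400),interpolation=2)]))
Q={}
for n,im in(("scene",i),("top",j)):
    q=pix(n,[.4676,.199,.151]);x0,y0=np.int32(q)-14;g=im[y0:y0+28,x0:x0+28]
    h=cv2.cvtColor(g,cv2.COLOR_BGR2HSV);m=cv2.inRange(h,(0,0,120),(180,70,255))
    for c in cv2.findContours(m,0,2)[0]:
        if cv2.contourArea(c)>20: r=cv2.minAreaRect(c);print(n,"expected",q,"seen",np.array(r[0])+[x0,y0],r[1]);Q.setdefault(n,[]).append(np.array(r[0])+[x0,y0])
for a in Q["scene"]:
    for b in Q["top"]: print(tri(a,b))
E
```

```text
time_s: 27.92
tcp_pos: [0.4678, 0.1995, 0.1793]
ee_rot: [[-0.96, 0.281, 0.0], [0.281, 0.96, -0.0], [-0.0, -0.0, -1.0]]
wrist_force: [-2.4, -0.3, 4.2]
gripper_width: 0.455
time_s: 28.55
tcp_pos: [0.4679, 0.1996, 0.1784]
ee_rot: [[-0.96, 0.281, -0.0], [0.281, 0.96, -0.0], [0.0, -0.0, -1.0]]
wrist_force: [-0.2, 0.3, 0.6]
gripper_width: 0.935
time_s: 29.68
tcp_pos: [0.4274, -0.0625, 0.3184]
ee_rot: [[-0.958, 0.285, -0.0], [0.285, 0.958, -0.0], [0.0, -0.0, -1.0]]
wrist_force: [-0.1, 0.3, -0.1]
gripper_width: 1.003
scene expected [343.4485 261.9471] seen [343.3 261.4] (12.332881927490234, 12.965338706970215)
top expected [148.3091 216.9717] seen [148.25 216.75] (11.70042610168457, 12.016654968261719)
top expected [148.3091 216.9717] seen [156.  204.5] (5.0, 10.0)
top expected [148.3091 216.9717] seen [140. 212.] (20.0, 12.0)
(array([0.4681, 0.1985, 0.1537]), np.float64(7.464403275099194e-05))
(array([0.4862, 0.19  , 0.1656]), np.float64(0.03462314244510624))
(array([0.4799, 0.2086, 0.1874]), np.float64(0.005171082844656149))
```

View pics/m.png

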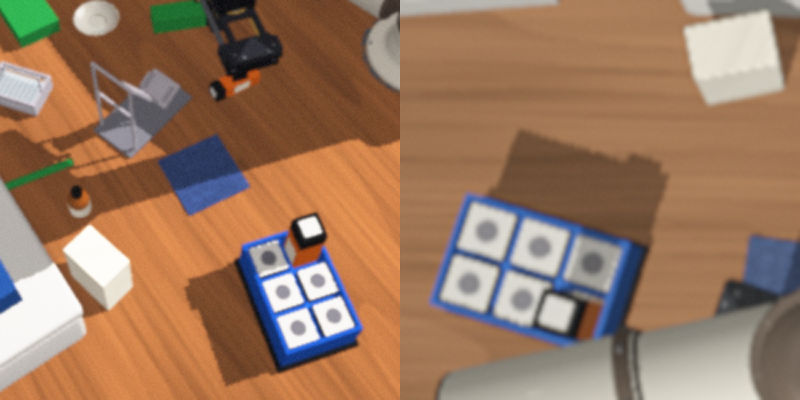

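The canister is in cell0, with its cap within 0.6 px of where a fully seated canister should appear in both views. The gripper is clear, so I'll hand in.

```bash
python3 -c "
from station import *
print(finish_job())"
```

```text
the job is handed in; nothing more can be done
None
```

The job is handed in, at about 29.8 s on the robot's clock. The orange canister stood upright, cap up, on the blue mat and was let go there, and is now fully down in an empty well (cell0) of the dry box.

- **Standing it up:** My first try, pivoting the canister upright against the mat, failed. It slid and kept its 30° lean. I then turned it upright in the grip by pressing its foot, at about 11 N, against the fixed dry box's outer wall. This touched the box before the mat step, but no cover. Setting it on the mat afterwards peaked at about 38 N at the wrist; I eased off before letting go.
- **Finding the well:** I pressed only cell0. It gave way 21 mm with about 1 N, well past the 14 mm where a taken well stops dead, so it was empty.
- **Last checks:** The gripper met firm contact at the expected seating height. After release, the cap measured (0.468, 0.199, 0.154) m against the expected (0.468, 0.199, 0.151) m. The 2–3 mm height difference is about the camera calibration error. In the last pictures the gripper was clear and the bystanders in view looked untouched.

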